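Load the top sauce tier on the caddy and pick it up by its telescopic handle

ROBOT

A 6-joint arm with a two-finger parallel gripper is mounted at the origin on the work surface. World frame = base frame: x ahead of the robot, y to its left, z up, the work surface at z = 0. Lengths are in m, angles in rad, forces in N, time in s.
With the tool pointing down it reaches from about 0.325 to 0.775 m from the base axis. Payload 5.5 kg.
Tool frame: the origin (TCP) lies on the centre line of the jaws, within the pads' length; the fingertips stand 25 mm ahead of it and the grasp point (between the pads) lies 6 mm ahead of it; z points along the fingers, y is the line along which they close (so a half turn about z gives the same grasp; the last joint's range is limited). The gripper opens to 85 mm and grips with 20 to 120 N. Pads are 22 mm wide; open, the fingers measure 114 mm over their backs; the gripper's body (76 mm by 85 mm) begins 54 mm behind the grasp point. The pads swing forward as they close: fully open they stand 13 mm farther back than shut.
Start: joints at [-1.321, 0.091, 1.231, -0, 1.82, -0.057], TCP at [0.181, -0.572, 0.23] pointing down, gripper open.
Joint ranges: [-2.87, 2.87], [-0.86, 2.18], [0.17, 2.46], [-1.51, 4.65], [0.06, 2.69], [-2.65, 2.65]. Speed limits (rad/s): [2.57, 2.57, 3.01, 3.14, 3.14, 3.14].

INTERFACE

Orientations are given as a unit quaternion [w, x, y, z].
In Python, from station import sensors, optics, r, recognise, outline_of gives the robot as it stands. The module is installed in compiled form; this text tells all that it offers.
- The arm moves only by the tool play_rows, never from a script. Its argument "increments" is a list that holds one entry, the list of rows, each a list of 7 numbers: the shift along the world's x, y, z in units of 100 mm (1.0 is 100 mm), then the turn, a rotation vector about the world's x, y, z in units of 90 degrees (1.0 is 90 degrees), then the finger opening in mm, from 0 to 85.4. In form: [[[dx, dy, dz, wx, wy, wz, gripper], ...]]. A call has 1 to 10 rows; each row is the pose to reach, as a shift and turn from the pose commanded when the call began; what a row does not reach only later rows make up. A row lasts 1/10 s, in which the tool goes at most 50 mm and 8.59 degrees, less where a joint would pass 70% of its speed; a pose out of reach is approached as far as the arm can. A call with a number of a shift or a turn outside -1 to 1 is refused whole. A call with a gripper value outside its range is refused whole. The fingers move at their own pace and stop on an object; the grip force is fixed at half the most. Time passes only in rows, so rows that repeat a pose let the fingers close. It gives the time, the measured TCP pose, the force, the opening and the grip force at its end, in the units of the state.
- sensors.get_state(): the state, without advancing time (a new reading comes with each control period).
- optics.read_camera(name): name is "scene" or "top" or "wrist"; returns a dict with "image" (400x640x3 uint8, blue, green, red), "K" (3x3 intrinsics, pixels), "k1" (the pictures are not rectified: a ray, as slopes to the right and down, at radius r is drawn at 1 + k1 r^2 times it, then the intrinsics apply), "R" (3x3) and "t" (3): a world point X has camera coordinates R X + t. Camera axes: x right, y down, z forward; pixel columns grow to the right and rows downward; lengths in m; the calibration is good to about 2 mm. A picture is of the moment at which its call begins. There is no depth.
- r.close_job(): hands the job in; it is judged then, once.
Trained networks look in a picture, given as the dict that the camera call returned (one of the last four; its "shot" number tells which), for a name from the list of things; names that differ only in an ending like _2 or _b are one class to them, and where a whole thing is asked for, a point or a joint stands for the part that bears it (a point fixed in the world has none). Each returns a list of dicts, best first, with "conf" (0 to 1); they miss things now and then, are a little off and sometimes report something else, mostly with a low value. They report only what shows in the picture. A call takes as long as a camera call. They do not tell look-alikes from the thing itself.
- recognise(label, picture): "bbox" ([left, top, right, bottom] as shares, 0 to 1, of the picture: columns of its width, rows of its height, round what is visible of it).
- outline_of(label, picture): "region" (400x640 bool, what is visible of it) and "bbox" ([left, top, right, bottom] as shares, 0 to 1, of the picture: columns of its width, rows of its height, round what is visible of it).
The state is a dict: "t": time; "q": joint angles; "joint_velocities": joint speeds; "effort": joint torques, N m; "tool_pos": TCP position; "orientation": TCP orientation; "contact_force": force on the tool from outside, world axes, zero at the start; "ft_torque": the same for the moment, N m; "gripper_width": finger opening in m; "grasp_force": force on a finger pad.
Only numpy, scipy, OpenCV 4.12 (cv2) and the standard library are available. Lean on these libraries where they do the work, as an engineer would, in place of code of your own. Each camera call takes 0.05 s, during which the arm holds its last target. There are 200 camera calls.

TASK

Load the sauce caddy and pick it up: take the smallest sauce tier, which lies loose on the table, slide it over the caddy's upright handle and mast and lower it, without dropping it, until it sits fully down on the two tiers already there, then let go of it. Next squeeze in the release button on the side of the handle, draw the handle up past its first stop to its second stop (fully out), and lift the caddy by that handle a few centimetres clear of the table, upright and with all three tiers on it. Finish still holding it there, still and with the handle fully out; leave the bowl, spoons, scoop, bottle and jar where they are.

Things in the scene. Friction and masses are not known exactly. Their poses are not given: they have to be found in the camera images.
- caddy: loose sauce caddy, about 0.55 kg without tiers: round steel foot (diameter 152, 12 mm high), upright steel mast tube in its centre (diameter 28, bevelled top at 118 mm height), and on top of it a black flat-sided telescopic handle with a release button. Origin: centre of the foot's underside, z up along the mast, which is the axis of handle and tiers
- telescope (a joint): travel of the handle out of the mast, m: 0 = stowed, locked by the button's pin; 0.035 = first stop (the pin springs in there if the button is let out); 0.070 = second stop, end of travel. With the button held in it slides with about 2 N of friction and stays where it is left; otherwise it is locked and pulling lifts the whole caddy
- release_button (a joint): how far the release button is pressed in, m: 0 = out, above 0.002 = pin free, 0.003 = flush with the handle; light spring, 2.5 N when flush. It is a grey plate 10 mm wide and 22 mm tall on the handle's +x face, 3 mm proud; gripping the handle across its local x, on button and opposite face, squeezes it flush
- grip (a point): point on the handle's axis at the height of the button's middle, 150 mm above the caddy's origin when stowed; rises with the handle; axes as the caddy's. The handle is 16 mm thick along local x, 22 mm wide along local y, and reaches from 28 mm below to 36 mm above this point, the top 10 mm tapering to 12 x 16 mm
- tier_top: smallest of three white plastic sauce tiers, loose, 75 g: round tray, 124 mm across, 30 mm high, wall 3 mm, centre collar open right through (bore 32, outside 42, 34 mm high). Origin: centre of underside. Thumb lug to local -x: 14 mm wide, 16 to 30 mm high, its free length centred 76 mm from the origin. Fully down, its origin is on the mast axis 80 mm above the caddy's; any yaw will do
- tier_mid: the middle sauce tier, loose, threaded on the caddy's mast, origin 46 mm above the caddy's: 142 mm outside, 30 mm high, wall 3 mm; same collar, bays and thumb lug (lug centre 85 mm from the origin along local -x) as tier_top
- tier_low: the largest sauce tier, loose, threaded on the caddy's mast, origin 12 mm above the caddy's: 160 mm outside, 30 mm high, wall 3 mm; same collar, bays and thumb lug (lug centre 94 mm from the origin along local -x) as tier_top
- bowl: blue porcelain bowl, rim diameter 110, 52 mm high; origin: centre of the underside. To be left alone
- spoon_a: bamboo spoon, 230 mm long, head 50 mm wide and 10 mm high at local +x; origin near its middle, on the table. To be left alone
- spoon_b: the other bamboo spoon, same size. To be left alone
- scoop: stainless colander scoop, perforated bowl of diameter 110, 40 mm high, handle along local +x sloping down to the table 260 mm from the bowl's centre; origin: centre of the bowl's underside. To be left alone
- bottle: amber glass bottle, diameter 60, 140 mm high; origin: centre of the underside. To be left alone
- jar: squat glass jar with steel cap, diameter 64, 75 mm high; origin: centre of the underside. To be left alone
Things that resemble listed ones, but are neither listed nor needed, are in the scene too. Leave any green look-alike of the tier_top alone.

How it is judged:
On the way, in this order (a step that is already met when the one before it is completed fails the run):
1. the smallest tier sits fully down over the mast on the middle tier, let go of, the handle still stowed (z of tier_top in the frame of caddy between 0.076 and 0.085 m and x of tier_top in the frame of caddy between -0.005 and 0.005 m and y of tier_top in the frame of caddy between -0.005 and 0.005 m and contact force between the fingers and tier_top below 0.1 N and value of joint telescope below 0.01 m), for 0.2 s.
2. the handle is drawn out to its second stop (value of joint telescope above 0.066 m), for 0.1 s.
At the end, for the whole second after the job is handed in: fingers grip the handle (over 2 N, within 40 mm of the button's middle), handle within 4 mm of its second stop, caddy's foot over 15 mm above the table, within 0.2 rad of upright, under 30 mm/s, all three tiers fully down on it (within 4 mm in height, top tier within 5 mm of the mast axis) (value of joint telescope above 0.066 m and height (world z) of caddy above 0.015 m and angle between caddy's own z axis and vertical below 0.2 rad and linear speed of caddy below 0.03 m/s and contact force between the fingers and caddy above 2 N and distance between the grasp point and grip below 0.04 m and z of tier_top in the frame of caddy between 0.076 and 0.085 m and x of tier_top in the frame of caddy between -0.005 and 0.005 m and y of tier_top in the frame of caddy between -0.005 and 0.005 m and z of tier_low in the frame of caddy between 0.008 and 0.017 m and z of tier_mid in the frame of caddy between 0.042 and 0.051 m); the arm keeps its last pose, push and grip.
It fails at once if the smallest tier is dropped (falling free, faster than 0.45 m/s) (contact force between the fingers and tier_top below 0.05 N and linear speed of tier_top above 0.45 m/s and linear speed of caddy below 0.2 m/s).
It fails at once if the caddy is tipped by more than 0.4 rad (angle between caddy's own z axis and vertical above 0.4 rad).
It fails at once if the bowl, a spoon, the scoop, the bottle or the jar is shifted by more than 30 mm (distance of any of bowl, spoon_a, spoon_b, scoop, bottle, jar from where it was at the start of the episode above 0.03 m).
It also fails if it takes over 64 s, if anything falls off the work surface, if the arm or the gripper's body presses on something with over 40 N, if the wrist force passes 120 N, or if a joint passes its speed limit or range.

## Working session

There is one attempt and no reset: what is moved stays moved. The work goes in short steps, Python scripts to look and compute and a tool call to move; the robot and the scene stay as the last step left them, time stands still between calls to the robot, and variables do not carry over. Pictures are saved under pics/ and viewed, at most 10 in all, crops included, and the job is handed in when it is done.

Besides the shell and the picture viewer there is one more tool, called after ">>>" as a command line: name --argument value ..., lists and objects as JSON in quotes. play_rows: Moves the arm, as the interface text tells. Its arguments: {"type":"object","properties":{"increments":{"type":"array"}},"required":["increments"]}

```bash
mkdir -p pics; cat > h.py <<'E'
import numpy as np, cv2
from station import sensors, optics, r, recognise, outline_of
def ray(p,u,v):
    K=np.array(p["K"]);R=np.array(p["R"]);t=np.array(p["t"])
    d=np.array([(u-K[0,2])/K[0,0],(v-K[1,2])/K[1,1]]);s=d.copy()
    for _ in range(20): s=d/(1+p["k1"]*(s@s))
    return -R.T@t, R.T@np.array([s[0],s[1],1])
def at(p,u,v,z):
    c,d=ray(p,u,v); return c+d*(z-c[2])/d[2]
def proj(p,X):
    c=np.array(p["R"])@np.array(X)+np.array(p["t"]); s=c[:2]/c[2]; s=s*(1+p["k1"]*(s@s))
    K=np.array(p["K"]); return np.array([K[0,0]*s[0]+K[0,2],K[1,1]*s[1]+K[1,2]])
def st():
    s=sensors.get_state(); print({k:np.round(s[k],4).tolist() for k in ("t","q","tool_pos","orientation","contact_force","gripper_width","grasp_force")})
E
python3 - <<'E'
from h import *
st()
for n in ("scene","top"):
    p=optics.read_camera(n); cv2.imwrite(f"pics/{n}0.png",p["image"])
    print(n,"cam at",np.round(-np.array(p["R"]).T@np.array(p["t"]),3))
    for l in ("caddy","tier_top","tier_mid","tier_low","grip","release_button","bowl","spoon_a","scoop","bottle","jar"):
        for d in recognise(l,p)[:3]:
            b=np.array(d["bbox"])*[640,400,640,400]; c=(b[:2]+b[2:])/2
            print(l,round(d["conf"],2),b.round(),at(p,*c,0.02)[:2].round(3))
E
```

```text
{'t': 0.0, 'q': [-1.3207, 0.0919, 1.2319, 0.0, 1.8198, -0.0567], 'tool_pos': [0.1811, -0.5717, 0.2292], 'orientation': [-0.001, 0.9883, 0.1528, -0.0001], 'contact_force': [0.0207, -0.5245, 0.575], 'gripper_width': 0.0856, 'grasp_force': 0.0}
scene cam at [ 1.468 -0.071  1.21 ]
caddy 0.79 [250. 168. 290. 230.] [ 0.478 -0.253]
tier_top 0.58 [387. 158. 431. 196.] [0.358 0.19 ]
tier_top 0.57 [408. 203. 449. 245.] [0.549 0.235]
tier_mid 0.68 [420. 258. 445. 294.] [0.729 0.228]
tier_low 0.94 [247. 198. 294. 231.] [ 0.538 -0.244]
grip 0.46 [259. 170. 270. 190.] [ 0.399 -0.278]
bowl 0.67 [334. 160. 364. 186.] [ 0.353 -0.007]
bowl 0.57 [259. 170. 270. 191.] [ 0.399 -0.278]
spoon_a 0.78 [336. 213. 351. 274.] [ 0.634 -0.02 ]
spoon_a 0.76 [202. 166. 220. 219.] [ 0.462 -0.439]
scoop 0.98 [281. 269. 391. 305.] [ 0.778 -0.038]
scoop 0.19 [260. 169. 271. 188.] [ 0.392 -0.276]
bottle 0.85 [421. 254. 444. 297.] [0.728 0.228]
bottle 0.52 [334. 214. 354. 273.] [ 0.634 -0.018]
bottle 0.46 [280. 267. 392. 302.] [ 0.77  -0.039]
jar 0.97 [189. 225. 214. 254.] [ 0.642 -0.434]
jar 0.67 [201. 167. 221. 220.] [
[... 248 characters left out ...]
]
tier_mid 0.26 [376. 231. 389. 245.] [ 0.525 -0.272]
tier_low 0.97 [348. 213. 402. 281.] [ 0.498 -0.252]
tier_low 0.69 [285. 160. 305. 236.] [ 0.615 -0.028]
tier_low 0.67 [434. 181. 465. 211.] [ 0.656 -0.449]
grip 0.52 [379. 231. 392. 241.] [ 0.531 -0.278]
bowl 0.57 [256. 267. 297. 307.] [ 0.374 -0.003]
spoon_a 0.81 [438. 229. 455. 318.] [ 0.446 -0.443]
spoon_a 0.61 [285. 156. 303. 240.] [ 0.614 -0.025]
spoon_a 0.16 [374. 228. 392. 246.] [ 0.528 -0.272]
scoop 0.9 [251. 123. 365. 163.] [ 0.777 -0.049]
scoop 0.64 [374. 231. 392. 245.] [ 0.525 -0.274]
bottle 0.71 [194. 125. 224. 154.] [0.762 0.231]
bottle 0.34 [378. 232. 392. 245.] [ 0.524 -0.278]
jar 0.95 [435. 181. 462. 211.] [ 0.655 -0.444]
```

```bash
python3 - <<'E'
import cv2
t=cv2.imread("pics/top0.png")
cv2.imwrite("pics/topc.png",cv2.resize(t[110:330,160:480],(800,550),interpolation=cv2.INTER_CUBIC))
E
```

```text
(no output)
```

View pics/topc.png

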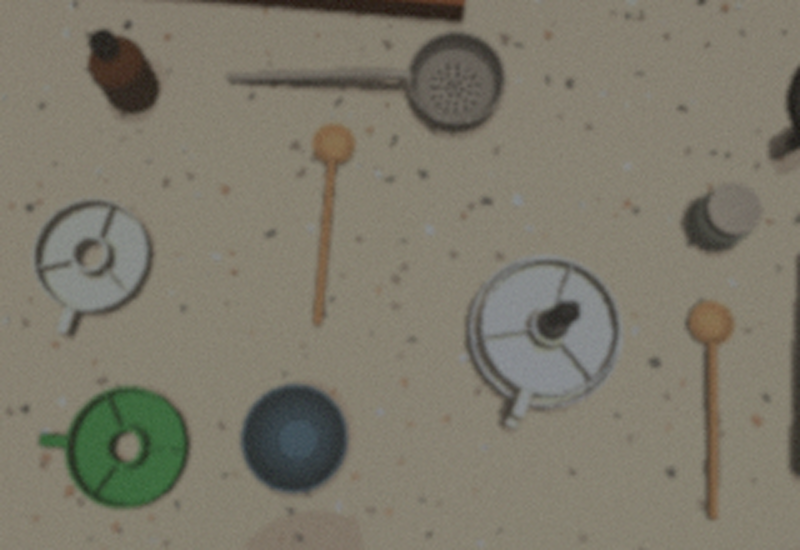

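The crop shows the loose white tier at crop (93,257) with its lug toward (68,325), the green look-alike at (128,447), and the caddy at (550,330). I'll pass by the caddy first and look at it with the wrist camera.

>>> play_rows --increments '[[[0.35, 0.45, 0.3, 0, 0, 0, 85], [0.7, 0.9, 0.5, 0, 0, 0, 85], [0.7, 1.0, 0.5, 0, 0, 0, 85]]]'

```text
t: 1.5
tool_pos: [0.2528, -0.4706, 0.2824]
orientation: [0.001, 0.988, 0.153, 0.001]
contact_force: [0.0, -0.4, 0.4]
gripper_width: 0.0847
grasp_force: 0.0
```

>>> play_rows --increments '[[[0.35, 0.45, 0.3, 0, 0, 0, 85], [0.7, 0.9, 0.5, 0, 0, 0, 85], [0.7, 1.0, 0.5, 0, 0, 0, 85], [0.7, 1.0, 0.5, 0, 0, 0, 85]]]'

```text
t: 1.9
tool_pos: [0.3231, -0.3694, 0.3335]
orientation: [0.002, 0.988, 0.155, 0.002]
contact_force: [0.1, -0.2, -0.5]
gripper_width: 0.0848
grasp_force: 0.0
```

>>> play_rows --increments '[[[0.35, 0.45, 0, 0, 0, 0, 85], [0.7, 0.9, 0, 0, 0, 0, 85], [0.7, 1.0, 0, 0, 0, 0, 85], [0.7, 1.0, 0, 0, 0, 0, 85], [0.7, 1.0, 0, 0, 0, 0, 85]]]'

```text
t: 2.4
tool_pos: [0.391, -0.2726, 0.33]
orientation: [0.0, 0.988, 0.153, -0.0]
contact_force: [-0.1, -0.8, 0.4]
gripper_width: 0.0849
grasp_force: 0.0
```

```bash
python3 - <<'E'
from h import *
st()
p=optics.read_camera("wrist"); cv2.imwrite("pics/w1.png",p["image"])
print("cam at",np.round(-np.array(p["R"]).T@np.array(p["t"]),3)); print(np.round(p["R"],3),p["K"],p["k1"])
for l in ("caddy","tier_mid","grip","release_button"):
    for d in recognise(l,p)[:2]:
        b=np.array(d["bbox"])*[640,400,640,400]; print(l,round(d["conf"],2),b.round())
E
```

```text
{'t': 2.4, 'q': [-0.6797, -0.193, 1.3265, -0.0008, 2.0083, 0.5836], 'tool_pos': [0.391, -0.2726, 0.33], 'orientation': [0.0002, 0.9882, 0.153, -0.0003], 'contact_force': [-0.074, -0.7543, 0.4009], 'gripper_width': 0.0849, 'grasp_force': 0.0}
cam at [ 0.472 -0.247  0.474]
[[ 0.302 -0.953 -0.   ]
 [-0.9   -0.286  0.329]
 [-0.313 -0.099 -0.945]] [[357.69104369   0.         318.73100905]
 [  0.         357.69104369 195.95919632]
 [  0.           0.           1.        ]] -0.07386317509117712
caddy 0.85 [322.  17. 361.  54.]
tier_mid 0.77 [271.   1. 405. 119.]
grip 0.86 [328.  17. 361.  48.]
```

View pics/w1.png

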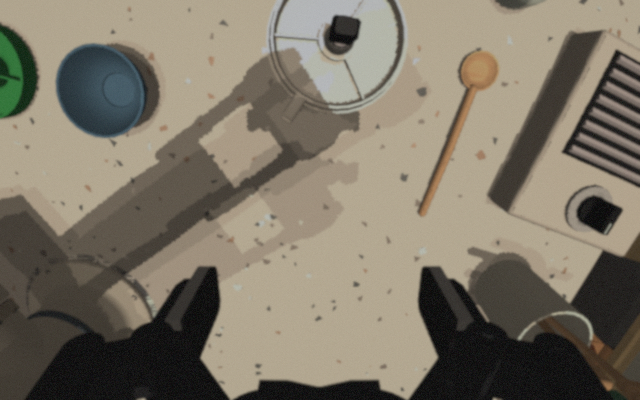

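The wrist view shows the handle at about (345,27), with the mid tier round it. I'll move forward so it sits mid-picture.

>>> play_rows --increments '[[[0.35, 0.0, 0, 0, 0, 0, 85], [0.7, 0.0, 0, 0, 0, 0, 85], [0.7, 0.0, 0, 0, 0, 0, 85], [0.7, 0.0, 0, 0, 0, 0, 85]]]'

```text
t: 3.05
tool_pos: [0.4612, -0.2726, 0.3294]
orientation: [-0.001, 0.988, 0.153, -0.001]
contact_force: [0.2, -0.2, 0.4]
gripper_width: 0.085
grasp_force: 0.0
```

```bash
python3 - <<'E'
from h import *
p=optics.read_camera("wrist"); cv2.imwrite("pics/w2.png",p["image"])
np.savez("w2.npz",**{k:p[k] for k in("K","k1","R","t")})
print("cam at",np.round(-np.array(p["R"]).T@np.array(p["t"]),3))
for l,z in (("caddy",.17),("tier_mid",.07),("tier_low",.04),("grip",.17),("release_button",.15)):
    for d in outline_of(l,p)[:2]:
        m=d["region"].astype(np.uint8); c=max(cv2.findContours(m,0,1)[0],key=cv2.contourArea)
        b=np.array(d["bbox"])*[640,400,640,400]; print(l,round(d["conf"],2),b.round(),cv2.minAreaRect(c),at(p,*cv2.minAreaRect(c)[0],z).round(4))
x,y=(proj(p,[.5,-.265,.12])).astype(int); print(x,y)
x0=min(max(x-80,0),480);y0=min(max(y-75,0),250)
print(x0,y0); cv2.imwrite("pics/w2c.png",cv2.resize(p["image"][y0:y0+150,x0:x0+160],(800,750))[:600]) if 0 else cv2.imwrite("pics/w2c.png",cv2.resize(p["image"][y0:y0+120,x0:x0+160],(800,600),interpolation=cv2.INTER_CUBIC))
E
```

```text
cam at [ 0.542 -0.248  0.473]
caddy 0.82 [304.  92. 332. 126.] ((318.0, 108.0), (36.0, 28.0), 90.0) [ 0.515  -0.2549  0.17  ]
tier_mid 0.85 [254.  37. 383. 175.] ((318.8846435546875, 100.42308807373047), (131.39781188964844, 129.82888793945312), 78.69007110595703) [ 0.514  -0.2559  0.07  ]
tier_low 0.91 [252.  30. 390. 129.] ((317.6485900878906, 73.50550079345703), (91.0201416015625, 136.2021026611328), 89.10482788085938) [ 0.5405 -0.2459  0.04  ]
grip 0.89 [303.  98. 337. 129.] ((318.0920104980469, 111.74401092529297), (27.45891761779785, 28.08501625061035), 10.304845809936523) [ 0.5121 -0.2559  0.17  ]
release_button 0.41 [303.  99. 336. 127.] ((317.9595031738281, 111.24324798583984), (27.94782829284668, 27.454631805419922), 9.462322235107422) [ 0.5105 -0.2562  0.15  ]
release_button 0.16 [304.  89. 332. 128.] ((318.3399963378906, 107.1199951171875), (27.860008239746094, 36.06244659423828), 8.130102157592773) [ 0.514  -0.2555  0.15  ]
323 121
243 46
```

View pics/w2c.png

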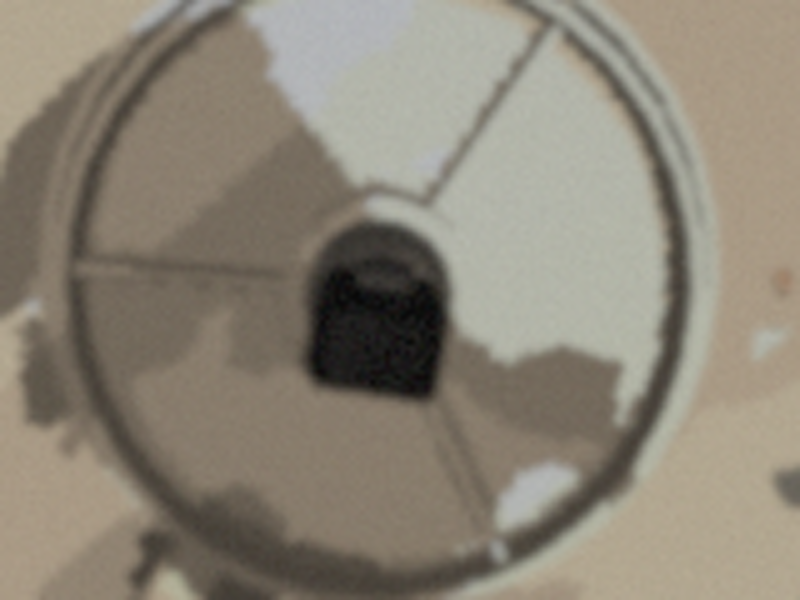

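```bash
cat >> h.py <<'E'
from scipy.optimize import minimize
def hull(p,x,y,a,dz=0):
    P=[]
    for z,hx,hy in ((.122,8,11),(.176,8,11),(.186,6,8)):
        for sx in(-1,1):
            for sy in(-1,1):
                X=np.array([sx*hx,sy*hy])*1e-3; c,s=np.cos(a),np.sin(a)
                P.append(proj(p,[x+c*X[0]-s*X[1],y+s*X[0]+c*X[1],z+dz]))
    return cv2.convexHull((np.array(P)*16).astype(np.int32))
def fit(p,img,x0,thr=60):
    g=cv2.GaussianBlur(img.max(axis=2),(3,3),0)
    c0=proj(p,[x0[0],x0[1],.16]); m=(g<thr).astype(np.uint8)
    n,lab,s,_=cv2.connectedComponentsWithStats(m)
    yy,xx=np.nonzero(m); k=np.argmin((xx-c0[0])**2+(yy-c0[1])**2); m=(lab==lab[yy[k],xx[k]])
    def cost(v):
        M=np.zeros(m.shape,np.uint8); cv2.fillConvexPoly(M,hull(p,*v),1,cv2.LINE_8,4)
        return -(M.astype(bool)&m).sum()/(M.astype(bool)|m).sum()
    best=None
    for a in np.radians(np.arange(-90,90,15)):
        o=minimize(cost,[*x0,a],method="Nelder-Mead",options=dict(initial_simplex=[[x0[0],x0[1],a],[x0[0]+.006,x0[1],a],[x0[0],x0[1]+.006,a],[x0[0],x0[1],a+.2]],xatol=1e-4,fatol=1e-4))
        if best is None or o.fun<best.fun: best=o
    return best,m
E
python3 - <<'E'
from h import *
for th in (35,45,55,65):
  for f in ("w2",):
    p=dict(np.load(f+".npz")); p["k1"]=float(p["k1"]); img=cv2.imread(f"pics/{f}.png")
    b,m=fit(p,img,(.507,-.257),th); print(th,m.sum(),b.fun,b.x[:2].round(4),np.degrees(b.x[2]))
# mid rim circle
from scipy.optimize import least_squares
E
```

```text
35 467 -0.6793557833089312 [ 0.511  -0.2554] -7.53524948945855
45 527 -0.7645348837209303 [ 0.5108 -0.2559] -2.575618547289439
55 616 -0.8587570621468926 [ 0.5115 -0.2555] 8.83597296468189
65 738 -0.8421052631578947 [ 0.5118 -0.2556] 4.0858307750553475
```

>>> play_rows --increments '[[[0, 0.5, 0, 0, 0, -0.08, 60], [0, 1.0, 0, 0, 0, -0.16, 60], [0, 1.0, 0, 0, 0, -0.2, 60]]]'

```text
t: 3.65
tool_pos: [0.4609, -0.1677, 0.3321]
orientation: [-0.0, 1.0, -0.003, 0.002]
contact_force: [1.0, -1.9, 0.1]
gripper_width: 0.0602
grasp_force: 0.0
```

>>> play_rows --increments '[[[0, 0.5, 0, 0, 0, -0.08, 40], [0, 1.0, 0, 0, 0, -0.16, 40], [0, 1.0, 0, 0, 0, -0.2, 40]]]'

```text
t: 3.95
tool_pos: [0.4606, -0.0678, 0.3316]
orientation: [-0.001, 0.987, -0.16, 0.001]
contact_force: [-0.1, -0.1, 0.6]
gripper_width: 0.0401
grasp_force: 0.0
```

>>> play_rows --increments '[[[0, 0.5, 0, 0, 0, 0, 40], [0, 1.0, 0, 0, 0, 0, 40], [0, 1.0, 0, 0, 0, 0, 40]]]'

```text
t: 4.25
tool_pos: [0.4604, 0.0327, 0.331]
orientation: [-0.001, 0.988, -0.157, 0.0]
contact_force: [-0.4, -0.4, 0.0]
gripper_width: 0.04
grasp_force: 0.0
```

>>> play_rows --increments '[[[0, 0.5, 0, 0, 0, 0, 40], [0, 1.0, 0, 0, 0, 0, 40], [0, 1.0, 0, 0, 0, 0, 40]]]'

```text
t: 4.55
tool_pos: [0.4605, 0.1319, 0.3303]
orientation: [-0.001, 0.988, -0.157, -0.0]
contact_force: [-0.5, -0.4, -0.7]
gripper_width: 0.04
grasp_force: 0.0
```

>>> play_rows --increments '[[[0, 0.5, 0, 0, 0, 0, 40], [0, 1.0, 0, 0, 0, 0, 40], [0, 1.0, 0, 0, 0, 0, 40], [0, 1.0, -0.5, 0, 0, 0, 40], [0, 1.0, -0.8, 0, 0, 0, 40], [0, 1.0, -0.8, 0, 0, 0, 40]]]'

```text
t: 5.15
tool_pos: [0.4599, 0.2258, 0.2451]
orientation: [0.003, 0.987, -0.161, -0.004]
contact_force: [0.1, -0.3, -0.6]
gripper_width: 0.0398
grasp_force: 0.0
```

```bash
python3 - <<'E'
from h import *
st()
p=optics.read_camera("wrist"); cv2.imwrite("pics/w3.png",p["image"])
np.savez("w3.npz",**{k:p[k] for k in("K","k1","R","t")})
print("cam at",np.round(-np.array(p["R"]).T@np.array(p["t"]),3))
for d in outline_of("tier_top",p)[:2]:
    m=d["region"].astype(np.uint8); c=max(cv2.findContours(m,0,1)[0],key=cv2.contourArea)
    b=np.array(d["bbox"])*[640,400,640,400]; print(round(d["conf"],2),b.round(),m.sum())
    W=np.array([at(p,*q[0],.03)[:2] for q in c]); 
    # robust circle fit, then lug = contour points beyond 70 mm
    cen=W.mean(0)
    from scipy.optimize import least_squares
    o=least_squares(lambda v:np.hypot(*(W-v[:2]).T)-v[2],[*cen,.062],loss="soft_l1",f_scale=.001); print(o.x.round(4))
    d=W-o.x[:2]; rr=np.hypot(*d.T); L=d[rr>.07]; 
    if len(L): print("lug",len(L),rr.max(),np.degrees(np.arctan2(*L.mean(0)[::-1])), (o.x[:2]+L.mean(0)).round(4))
E
```

```text
{'t': 5.15, 'q': [0.3905, -0.1328, 1.4255, -0.0007, 1.858, 2.2839], 'tool_pos': [0.4599, 0.2258, 0.2451], 'orientation': [0.0027, 0.987, -0.1607, -0.0037], 'contact_force': [0.0711, -0.3237, -0.5893], 'gripper_width': 0.0398, 'grasp_force': 0.0}
cam at [0.542 0.199 0.388]
0.96 [318. 171. 450. 274.] 8916
[0.3595 0.1698 0.063 ]
lug 40 0.08894024099235683 91.12791534422178 [0.3579 0.2508]
0.77 [211.   0. 345. 160.] 13233
[0.5525 0.2357 0.0614]
lug 44 0.08899528331728455 167.99044501879845 [0.4734 0.2525]
```

View pics/w3.png

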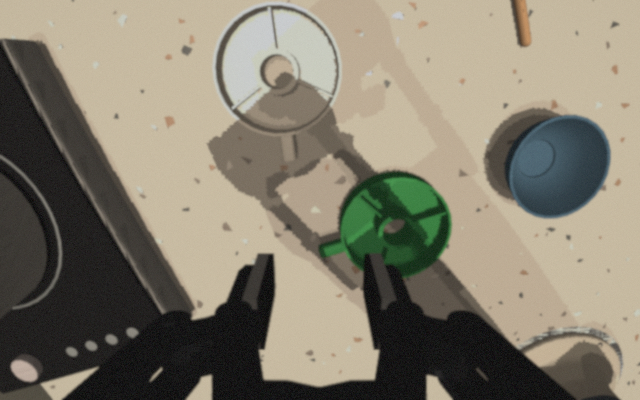

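The white tier is at (275,70) with its lug at (288,150), pointing about 168° in the world. The green one at (395,225) stays clear of the fingers. Moving above the lug.

>>> play_rows --increments '[[[0.17, 0.23, -0.3, 0, 0, 0.071, 40], [0.17, 0.23, -0.7, 0, 0, 0.071, 40], [0.17, 0.23, -1.0, 0, 0, 0.071, 40], [0.17, 0.23, -1.0, 0, 0, 0.071, 40]]]'

```text
t: 5.65
tool_pos: [0.4776, 0.2499, 0.1482]
orientation: [0.001, 0.994, -0.105, -0.002]
contact_force: [-0.5, -0.6, 0.2]
gripper_width: 0.0398
grasp_force: 0.0
```

>>> play_rows --increments '[[[0, 0, -0.4, 0, 0, 0, 40], [0, 0, -0.4, 0, 0, 0, 40], [0, 0, -0.4, 0, 0, 0, 40]]]'

```text
t: 5.95
tool_pos: [0.4791, 0.251, 0.1133]
orientation: [-0.001, 0.994, -0.105, 0.001]
contact_force: [-0.2, 0.2, 0.8]
gripper_width: 0.0399
grasp_force: 0.0
```

```bash
python3 - <<'E'
from h import *
st()
p=optics.read_camera("wrist"); cv2.imwrite("pics/w4.png",p["image"])
s=sensors.get_state()
from scipy.spatial.transform import Rotation as Ro
q=s["orientation"]; M=Ro.from_quat([q[1],q[2],q[3],q[0]]).as_matrix()
print("grasp px at z.03", proj(p,np.array([*s["tool_pos"][:2],.03])), "toolx deg",np.degrees(np.arctan2(M[1,0],M[0,0])))
for d in outline_of("tier_top",p)[:2]:
    m=d["region"].astype(np.uint8); c=max(cv2.findContours(m,0,1)[0],key=cv2.contourArea)
    b=np.array(d["bbox"])*[640,400,640,400]; print(round(d["conf"],2),b.round(),m.sum())
    W=np.array([at(p,*q[0],.03)[:2] for q in c]); L=(W-np.array(s["tool_pos"][:2]))@M[:2,:2]
    print("in tool frame, contour with x<11mm:",(L[L[:,0]<.011]*1000).round(0)[::4].tolist())
E
```

```text
{'t': 5.95, 'q': [0.4197, -0.0617, 1.5919, -0.0001, 1.609, 2.2009], 'tool_pos': [0.4791, 0.251, 0.1133], 'orientation': [-0.0005, 0.9945, -0.105, 0.001], 'contact_force': [-0.2328, 0.2076, 0.8463], 'gripper_width': 0.0399, 'grasp_force': 0.0}
grasp px at z.03 [317.9867894 204.2082163] toolx deg -12.055110138699416
0.67 [341. 244. 529. 387.] 8739
in tool frame, contour with x<11mm: [[-31.0, 88.0], [-32.0, 85.0], [-32.0, 83.0], [-33.0, 80.0], [-34.0, 77.0], [-35.0, 74.0], [-36.0, 71.0], [-38.0, 69.0], [-40.0, 66.0], [-43.0, 63.0], [-45.0, 61.0], [-46.0, 58.0], [-49.0, 58.0], [-53.0, 61.0], [-56.0, 62.0], [-60.0, 63.0], [-63.0, 64.0], [-67.0, 66.0], [-70.0, 68.0], [-74.0, 70.0], [-77.0, 71.0], [-80.0, 74.0], [-83.0, 78.0], [-87.0, 81.0], [-90.0, 83.0], [-91.0, 86.0], [-92.0, 90.0], [-92.0, 93.0], [-93.0, 96.0], [-92.0, 99.0], [-89.0, 102.0], [-87.0, 105.0], [-86.0, 108.0], [-86.0, 111.0], [-87.0, 114.0], [-88.0, 118.0], [-89.0, 121.0], [-91.0, 124.0], [-94.0, 128.0], [-98.0, 132.0], [-102.0, 135.0], [-104.0, 139.0], [-106.0, 143.0], [-109.0, 147.0], [-114.0, 151.0], [-118.0, 155.0], [-1
[... 261 characters left out ...]
[-69.0, 156.0], [-65.0, 153.0], [-62.0, 150.0], [-58.0, 147.0], [-55.0, 143.0], [-52.0, 140.0], [-49.0, 137.0], [-45.0, 134.0], [-43.0, 130.0], [-39.0, 126.0], [-38.0, 123.0], [-37.0, 120.0], [-35.0, 117.0], [-34.0, 114.0], [-34.0, 111.0], [-33.0, 108.0], [-32.0, 104.0], [-31.0, 101.0], [-31.0, 98.0], [-31.0, 96.0], [-31.0, 93.0], [-31.0, 90.0]]
0.56 [219.   0. 423. 220.] 30005
in tool frame, contour with x<11mm: [[11.0, -7.0], [8.0, -7.0], [5.0, -7.0], [2.0, -7.0], [-1.0, -7.0], [-3.0, -7.0], [-6.0, -7.0], [-9.0, -7.0], [-12.0, -6.0], [-13.0, -3.0], [-13.0, -1.0], [-13.0, 2.0], [-12.0, 5.0], [-9.0, 6.0], [-6.0, 7.0], [-3.0, 7.0], [-1.0, 7.0], [2.0, 7.0], [5.0, 7.0], [8.0, 7.0], [11.0, 7.0]]
```

View pics/w4.png

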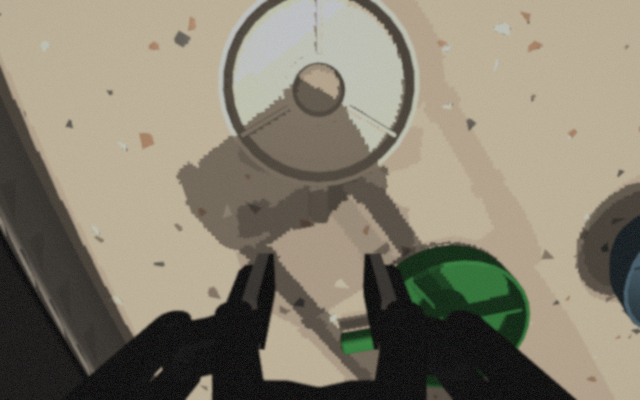

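The lug sits centred between the fingers (±7 mm), and the green tier is clear of them. Descend and grip.

>>> play_rows --increments '[[[0, 0, -0.4, 0, 0, 0, 40], [0, 0, -0.65, 0, 0, 0, 40], [0, 0, -0.77, 0, 0, 0, 40], [0, 0, -0.77, 0, 0, 0, 40], [0, 0, -0.77, 0, 0, 0, 40]]]'

```text
t: 6.55
tool_pos: [0.4793, 0.2515, 0.0356]
orientation: [-0.001, 0.994, -0.105, 0.001]
contact_force: [0.5, 0.2, -0.1]
gripper_width: 0.04
grasp_force: 0.0
```

>>> play_rows --increments '[[[0, 0, 0, 0, 0, 0, 25], [0, 0, 0, 0, 0, 0, 5], [0, 0, 0, 0, 0, 0, 5], [0, 0, 0, 0, 0, 0, 5], [0, 0, 0, 0, 0, 0, 5], [0, 0, 0, 0, 0, 0, 5]]]'

```text
t: 7.15
tool_pos: [0.4782, 0.251, 0.0334]
orientation: [0.0, 0.994, -0.105, -0.0]
contact_force: [0.3, -0.3, -0.3]
gripper_width: 0.0053
grasp_force: 0.0
```

The fingers closed on nothing, so I'll look.

```bash
python3 - <<'E'
from h import *
st()
p=optics.read_camera("wrist"); a=p["image"]
cv2.imwrite("pics/w5.png",a)
E
```

```text
{'t': 7.15, 'q': [0.4204, -0.017, 1.6925, 0.0, 1.4661, 2.2012], 'tool_pos': [0.4782, 0.251, 0.0334], 'orientation': [0.0, 0.9945, -0.1048, -0.0], 'contact_force': [0.2851, -0.2647, -0.2945], 'gripper_width': 0.0053, 'grasp_force': 0.0}
```

View pics/w5.png

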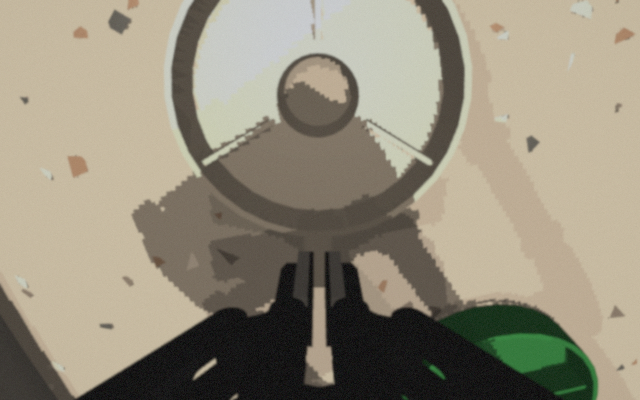

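```bash
python3 - <<'E'
from h import *
p=optics.read_camera("wrist"); s=sensors.get_state()
x=np.array([np.cos(np.radians(-12.05)),np.sin(np.radians(-12.05)),0]); T=np.array(s["tool_pos"])
for z in (.008,.027,.033): print("tool axis",z,proj(p,[T[0],T[1],z]).round())
for f in (.065,.076,.09): print("lug expected",f,proj(p,[.5525-f*.978,.2357+f*.208,.03]).round())
from scipy.optimize import least_squares
for d in outline_of("tier_top",p)[:2]:
    m=d["region"].astype(np.uint8); c=max(cv2.findContours(m,0,1)[0],key=cv2.contourArea)
    b=np.array(d["bbox"])*[640,400,640,400]; print(round(d["conf"],2),b.round(),m.sum())
    W=np.array([at(p,*q[0],.03)[:2] for q in c if q[0][1]>3])
    o=least_squares(lambda v:np.hypot(*(W-v[:2]).T)-v[2],[.55,.236,.062],loss="soft_l1",f_scale=.001); print(o.x.round(4))
print(p["image"][255:380:8,318].tolist()); print(p["image"][240,290:345:4].max(axis=1).tolist())
E
```

```text
tool axis 0.008 [318. 243.]
tool axis 0.027 [318. 261.]
tool axis 0.033 [318. 268.]
lug expected 0.065 [317. 244.]
lug expected 0.076 [317. 265.]
lug expected 0.09 [317. 290.]
0.87 [427. 302. 598. 400.] 7901
[0.5059 0.0231 0.1767]
0.61 [168.   1. 477. 286.] 58853
[0.5521 0.2355 0.0617]
[[75, 83, 91], [73, 83, 91], [71, 81, 89], [71, 82, 90], [111, 128, 140], [140, 162, 177], [140, 159, 176], [140, 161, 177], [140, 159, 178], [139, 162, 177], [140, 162, 178], [139, 162, 179], [141, 162, 178], [138, 159, 177], [141, 164, 179], [113, 130, 142]]
[77, 78, 76, 82, 88, 91, 86, 90, 91, 89, 83, 77, 76, 81]
```

>>> play_rows --increments '[[[0, 0, 0, 0, 0, 0, 0], [0, 0, 0, 0, 0, 0, 0], [0, 0, 0, 0, 0, 0, 0], [0, 0, 0, 0, 0, 0, 0]]]'

```text
t: 7.7
tool_pos: [0.4782, 0.251, 0.0334]
orientation: [-0.0, 0.994, -0.105, -0.0]
contact_force: [-0.3, 0.6, 0.5]
gripper_width: -0.0004
grasp_force: 0.0
```

```bash
python3 - <<'E'
from h import *
st()
p=optics.read_camera("wrist"); cv2.imwrite("pics/w6.png",cv2.resize(p["image"][190:340,220:420],(800,600),interpolation=cv2.INTER_CUBIC))
E
```

```text
{'t': 7.7, 'q': [0.4203, -0.0169, 1.6925, 0.0, 1.466, 2.2011], 'tool_pos': [0.4782, 0.251, 0.0334], 'orientation': [-0.0, 0.9945, -0.1048, -0.0], 'contact_force': [-0.3092, 0.5516, 0.5476], 'gripper_width': -0.0004, 'grasp_force': 0.0}
```

View pics/w6.png

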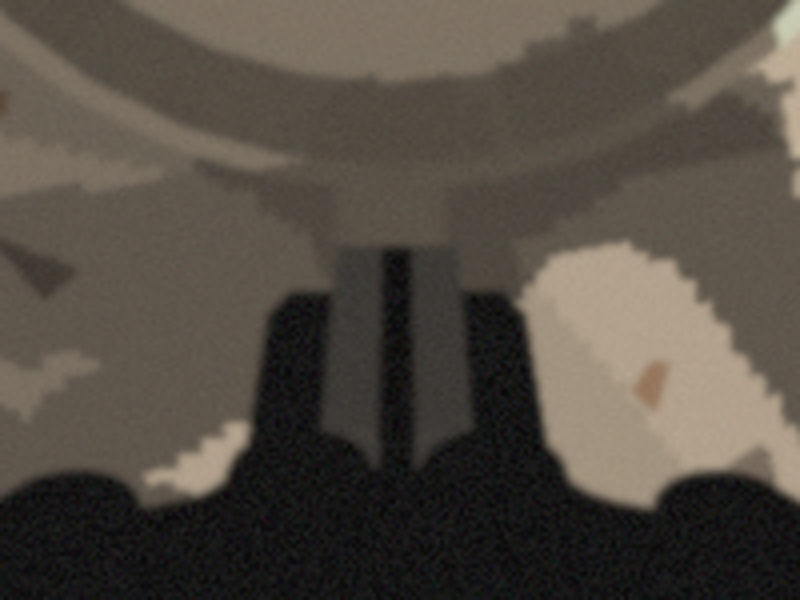

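The closed pads lie above the lug, so they stand higher than I reckoned. I'll open and go lower in small steps, watching the force.

>>> play_rows --increments '[[[0, 0, 0, 0, 0, 0, 40], [0, 0, 0, 0, 0, 0, 40], [0, 0, 0, 0, 0, 0, 40], [0, 0, -0.02, 0, 0, 0, 40], [0, 0, -0.04, 0, 0, 0, 40], [0, 0, -0.05, 0, 0, 0, 40], [0, 0, -0.05, 0, 0, 0, 40]]]'

```text
t: 8.45
tool_pos: [0.478, 0.2509, 0.028]
orientation: [0.0, 0.994, -0.105, -0.0]
contact_force: [-0.1, -0.9, -0.1]
gripper_width: 0.0399
grasp_force: 0.0
```

```bash
python3 - <<'E'
from h import *
st()
p=optics.read_camera("scene"); 
x,y=proj(p,[.478,.251,.04]).astype(int); print(x,y); cv2.imwrite("pics/s1.png",cv2.resize(p["image"][y-60:y+40,x-70:x+60],(780,600),interpolation=cv2.INTER_CUBIC))
for z in (.008,.03): print(proj(p,[.478,.251,z])-[x-70,y-60])
E
```

```text
{'t': 8.45, 'q': [0.4204, -0.0128, 1.6982, 0.0, 1.4568, 2.2012], 'tool_pos': [0.478, 0.2509, 0.028], 'orientation': [0.0001, 0.9945, -0.1048, -0.0003], 'contact_force': [-0.0909, -0.8986, -0.1368], 'gripper_width': 0.0399, 'grasp_force': 0.0}
433 202
[68.03143198 66.70557018]
[69.37826038 62.22262147]
```

View pics/s1.png

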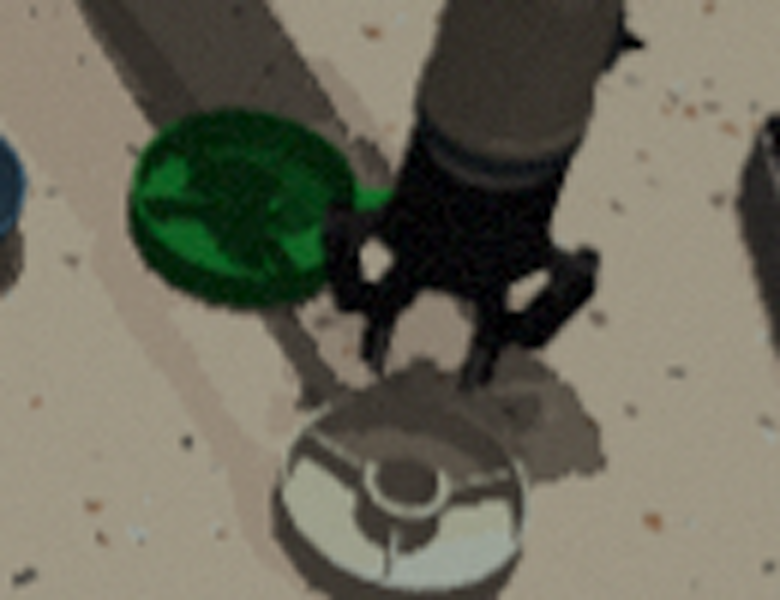

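The fingertips at about (375,365) and (475,380) in this crop match z≈0.03, so they are only level with the lug's top. The green tier is clear. Lowering further.

>>> play_rows --increments '[[[0, 0, -0.03, 0, 0, 0, 40], [0, 0, -0.06, 0, 0, 0, 40], [0, 0, -0.06, 0, 0, 0, 40]]]'

```text
t: 8.8
tool_pos: [0.4778, 0.2508, 0.0217]
orientation: [0.0, 0.994, -0.105, -0.0]
contact_force: [1.2, 0.1, 0.1]
gripper_width: 0.0398
grasp_force: 0.0
```

>>> play_rows --increments '[[[0, 0, -0.03, 0, 0, 0, 40], [0, 0, -0.05, 0, 0, 0, 40], [0, 0, -0.05, 0, 0, 0, 40]]]'

```text
t: 9.1
tool_pos: [0.4779, 0.2509, 0.0169]
orientation: [0.0, 0.994, -0.105, -0.0]
contact_force: [0.1, -0.1, 0.8]
gripper_width: 0.0399
grasp_force: 0.0
```

>>> play_rows --increments '[[[0, 0, -0.03, 0, 0, 0, 40], [0, 0, -0.06, 0, 0, 0, 40], [0, 0, -0.06, 0, 0, 0, 40]]]'

```text
t: 9.4
tool_pos: [0.4779, 0.2509, 0.0107]
orientation: [0.0, 0.994, -0.105, -0.0]
contact_force: [0.5, 0.3, -1.6]
gripper_width: 0.0399
grasp_force: 0.0
```

>>> play_rows --increments '[[[0, 0, 0, 0, 0, 0, 25], [0, 0, 0, 0, 0, 0, 8], [0, 0, 0, 0, 0, 0, 8], [0, 0, 0, 0, 0, 0, 8], [0, 0, 0, 0, 0, 0, 8]]]'

```text
t: 9.9
tool_pos: [0.4783, 0.2511, 0.0117]
orientation: [-0.0, 0.994, -0.105, 0.0]
contact_force: [-1.0, 0.1, 1.5]
gripper_width: 0.0128
grasp_force: 60.1
```

Gripped the lug (60 N). Lift and check.

>>> play_rows --increments '[[[0, 0, 0.1, 0, 0, 0, 8], [0, 0, 0.25, 0, 0, 0, 8], [0, 0, 0.5, 0, 0, 0, 8], [0, 0, 0.75, 0, 0, 0, 8], [0, 0, 0.9, 0, 0, 0, 8], [0, 0, 0.9, 0, 0, 0, 8]]]'

```text
t: 10.5
tool_pos: [0.4798, 0.2517, 0.1052]
orientation: [-0.002, 0.994, -0.105, 0.003]
contact_force: [-0.0, 0.4, -0.7]
gripper_width: 0.0126
grasp_force: 59.9
```

```bash
cat >> h.py <<'E'
from scipy.optimize import least_squares
def rim(p,c0,z,rad=.062):
    "circle fit of the tier contour at height z"
    best=None
    for d in outline_of("tier_top",p):
        m=d["region"].astype(np.uint8); c=max(cv2.findContours(m,0,1)[0],key=cv2.contourArea)
        W=np.array([at(p,*q[0],z)[:2] for q in c if 2<q[0][1]<397 and 2<q[0][0]<637])
        o=least_squares(lambda v:np.hypot(*(W-v[:2]).T)-v[2],[*c0,rad],loss="soft_l1",f_scale=.001)
        e=np.hypot(*(o.x[:2]-c0)); print("  rim",round(d["conf"],2),m.sum(),o.x.round(4))
        if best is None or e<best[0]: best=(e,o.x,m)
    return best
E
python3 - <<'E'
from h import *
st(); z=sensors.get_state()["tool_pos"][2]
for n in ("wrist","scene","top"):
    p=optics.read_camera(n); print(n); rim(p,np.array([.5525,.2355]),z-.011+.03)
    if n=="wrist": cv2.imwrite("pics/w7.png",p["image"])
E
```

```text
{'t': 10.5, 'q': [0.4204, -0.0597, 1.6044, -0.0, 1.5906, 2.2012], 'tool_pos': [0.4798, 0.2517, 0.1052], 'orientation': [-0.0015, 0.9945, -0.1048, 0.0027], 'contact_force': [-0.0475, 0.4115, -0.7023], 'gripper_width': 0.0126, 'grasp_force': 59.8548}
wrist
  rim 0.94 75316 [0.5537 0.2359 0.0613]
  rim 0.79 10471 [0.457  0.1929 0.0298]
scene
  rim 0.59 1407 [0.5659 0.2315 0.0675]
  rim 0.59 1073 [0.4533 0.1483 0.0639]
top
  rim 0.84 1935 [0.3555 0.1433 0.0574]
  rim 0.61 1849 [0.5513 0.227  0.0622]
  rim 0.37 377 [-428.863  3036.7713 3067.1565]
```

View pics/w7.png

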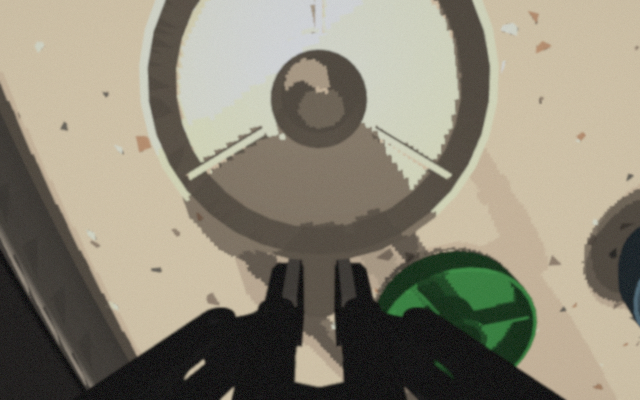

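The tier is held level by its lug at (318,290), with its bore at (319,98). Raise it and carry it over the caddy.

>>> play_rows --increments '[[[0, -0.2, 0.3, 0, 0, 0, 8], [0, -0.5, 0.6, 0, 0, 0, 8], [-0.1, -0.9, 1.0, 0, 0, 0, 8]]]'

```text
t: 11.1
tool_pos: [0.4689, 0.1655, 0.1949]
orientation: [0.001, 0.995, -0.104, -0.002]
contact_force: [-0.2, -1.1, -0.4]
gripper_width: 0.0122
grasp_force: 59.8
```

>>> play_rows --increments '[[[-0.1, -0.4, 0.15, 0, 0, 0, 8], [-0.1, -0.7, 0.35, 0, 0, 0, 8], [-0.1, -1.0, 0.35, 0, 0, 0, 8]]]'

```text
t: 11.4
tool_pos: [0.4599, 0.0649, 0.2339]
orientation: [-0.0, 0.994, -0.105, 0.002]
contact_force: [0.4, 0.5, -1.2]
gripper_width: 0.0126
grasp_force: 59.9
```

>>> play_rows --increments '[[[0, -0.4, 0, 0, 0, 0, 8], [-0.1, -0.7, 0, 0, 0, 0, 8], [-0.1, -1.0, 0, 0, 0, 0, 8]]]'

```text
t: 11.7
tool_pos: [0.4486, -0.0351, 0.2305]
orientation: [-0.0, 0.994, -0.105, -0.001]
contact_force: [0.6, 0.1, -0.6]
gripper_width: 0.0128
grasp_force: 59.9
```

>>> play_rows --increments '[[[0, -0.4, 0, 0, 0, 0, 8], [-0.1, -0.7, 0, 0, 0, 0, 8], [-0.1, -1.0, 0, 0, 0, 0, 8]]]'

```text
t: 12.0
tool_pos: [0.4385, -0.1351, 0.2304]
orientation: [-0.0, 0.994, -0.105, -0.001]
contact_force: [0.8, 0.5, 0.3]
gripper_width: 0.0121
grasp_force: 59.9
```

>>> play_rows --increments '[[[0, -0.4, 0, 0, 0, 0, 8], [0, -0.75, 0, 0, 0, 0, 8], [0, -0.95, 0, 0, 0, 0, 8], [0, -1.0, 0, 0, 0, 0, 8], [0, -1.0, 0, 0, 0, 0, 8], [0, -1.0, 0, 0, 0, 0, 8]]]'

```text
t: 12.6
tool_pos: [0.4396, -0.2329, 0.2309]
orientation: [-0.0, 0.995, -0.104, -0.0]
contact_force: [0.6, -0.4, -0.1]
gripper_width: 0.0121
grasp_force: 59.8
```

```bash
python3 - <<'E'
from h import *
st(); s=sensors.get_state(); z=s["tool_pos"][2]
p=optics.read_camera("wrist"); cv2.imwrite("pics/w8.png",p["image"]); np.savez("w8.npz",**{k:p[k] for k in("K","k1","R","t")})
print("cam",(-np.array(p["R"]).T@np.array(p["t"])).round(4))
c=np.array(s["tool_pos"][:2])+[.0739,-.0158]; print("exp centre",c)
b=rim(p,c,z+.019)
for zz in (z-.011,z+.023): print("bore px",zz,proj(p,[*c,zz]).round(1))
print("handle top px",proj(p,[.5115,-.2555,.186]).round(1))
cv2.imwrite("pics/w8c.png",cv2.resize(p["image"][30:180,220:420],(800,600),interpolation=cv2.INTER_CUBIC))
g=p["image"].max(axis=2)
print(g[50:160:6,270:370:5])
E
```

```text
{'t': 12.6, 'q': [-0.556, -0.184, 1.4965, 0.0005, 1.8299, 1.2242], 'tool_pos': [0.4396, -0.2329, 0.2309], 'orientation': [-0.0004, 0.9945, -0.1045, -0.0002], 'contact_force': [0.5769, -0.3535, -0.0752], 'gripper_width': 0.0121, 'grasp_force': 59.8183}
cam [ 0.5226 -0.2509  0.3744]
exp centre [ 0.51346383 -0.24873478]
  rim 0.86 5618 [-444.7495 -575.5517  727.5561]
  rim 0.65 75587 [ 0.5135 -0.2488  0.0612]
bore px 0.21991303669022305 [318.5  96. ]
bore px 0.2539130366902231 [318.3 102.5]
handle top px [332.3  92.9]
[[207 205 206 207 207 208 207 186 145 118 108 134 168 203 207 204 205 208
  208 206]
 [206 206 205 207 204 131  81  88  91  94  96  92  80  80  92 184 205 206
  207 207]
 [207 205 207 179  87 121 200 205 198 106  94  97  95  94  90  81 125 207
  206 208]
 [208 207 173  89 155 201 204 198 160 203 129  75  71  81  94  92  80 106
  207 205]
 [208 200  88 120 205 202 204 155 196  78  62  66  84  49  33  56  93  82
  134 206]
 [204 109  88 152 201 202 195 147  86  65  75  72  27  16  17  14  31  85
   81 199]
 [202  88  87 101 200 202 177 187  77  21  25  47  61  60  43  27  14
[... 336 characters left out ...]
  92  84
   84 131]
 [209 103  88  88  94  92  94 110 133 133 131 118 130 131  95  91  87  82
   81 197]
 [207 193  89  90  86  91  91  94 124 131 134 134 130  91  93  90  83  82
  122 205]
 [206 206 147  88  90  87  88  95  94  88  93  91  91  90  85  88  86  91
  202 206]
 [206 207 209 158  90  85  84  87  83  89  87  87  87  88  88  88 106 206
  206 205]
 [208 207 207 206 199 107  88  89  90  85  86  88  88  87  89 163 209 207
  207 205]
 [206 208 207 206 206 207 202 170 119 103  96 107 144 193 206 207 207 206
  207 206]
 [143 200 199 205 207 206 207 207 207 207 207 207 206 209 208 207 205 207
  207 203]
 [127 129 128 144 189 203 207 206 206 206 207 207 206 209 208 204 208 207
  207 207]]
```

>>> play_rows --increments '[[[-0.02, -0.065, 0, 0, 0, 0, 8], [-0.02, -0.065, 0, 0, 0, 0, 8], [-0.02, -0.065, 0, 0, 0, 0, 8], [-0.02, -0.065, 0, 0, 0, 0, 8]]]'

```text
t: 13.1
tool_pos: [0.4375, -0.2402, 0.2313]
orientation: [-0.0, 0.994, -0.105, 0.0]
contact_force: [-0.2, -0.3, -0.2]
gripper_width: 0.0124
grasp_force: 59.8
```

```bash
python3 - <<'E'
from h import *
st(); s=sensors.get_state(); z=s["tool_pos"][2]
p=optics.read_camera("wrist"); 
c=np.array(s["tool_pos"][:2])+[.0739,-.0158]; print("exp centre",c); img=p["image"]
for zz in (z-.011,z+.023): print("bore px",zz,proj(p,[*c,zz]).round(1))
for th in (45,65): 
    b,m=fit(p,img,(.5115,-.2555),th); print(th,m.sum(),b.fun,b.x.round(4),np.degrees(b.x[2]))
v=cv2.resize(img[30:180,220:420],(800,600),interpolation=cv2.INTER_CUBIC)
cv2.polylines(v,[((hull(p,.5115,-.2555,.154)/16.-[220,30])*4).astype(np.int32)],True,(0,0,255),1)
for zz,col in ((z-.011,(255,0,0)),(z+.023,(0,255,0))):
    q=[(proj(p,[c[0]+.016*np.cos(a),c[1]+.016*np.sin(a),zz])-[220,30])*4 for a in np.linspace(0,6.28,60)]
    cv2.polylines(v,[np.array(q).astype(np.int32)],True,col,1)
cv2.imwrite("pics/w9.png",np.clip(v.astype(int)*1.5,0,255).astype(np.uint8))
E
```

```text
{'t': 13.1, 'q': [-0.5703, -0.1802, 1.4925, 0.0001, 1.8292, 1.2104], 'tool_pos': [0.4375, -0.2402, 0.2313], 'orientation': [-0.0, 0.9945, -0.1048, 0.0001], 'contact_force': [-0.1988, -0.3293, -0.1872], 'gripper_width': 0.0124, 'grasp_force': 59.8396}
exp centre [ 0.51141894 -0.25600073]
bore px 0.2202529996962746 [318.3  96.1]
bore px 0.25425299969627463 [318.2 102.4]
45 382 -0.2887377173091459 [ 0.5102 -0.2562  0.1884] 10.79596268003214
65 1239 -0.9107806691449815 [ 0.5106 -0.2566  0.1902] 10.896469917790943
```

View pics/w9.png

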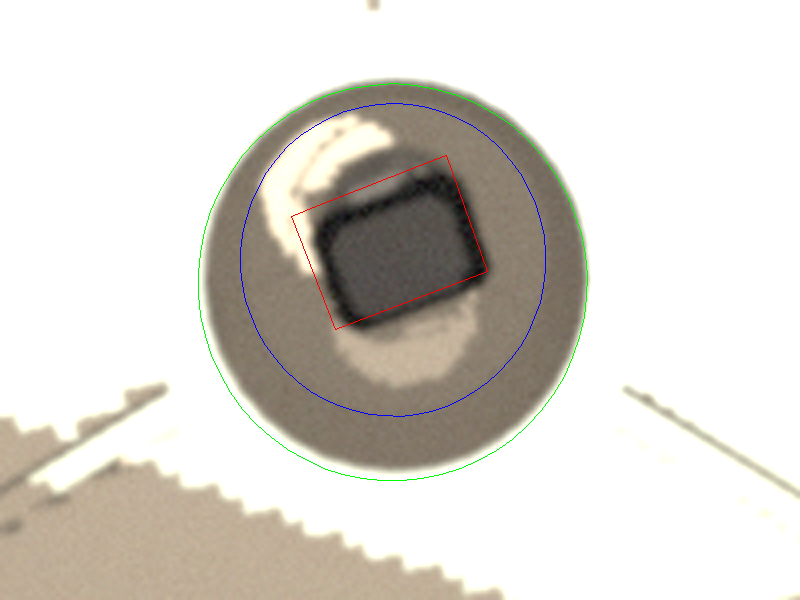

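The view straight down through the bore shows the handle inside it, offset by about 1.5 mm. Correct this and lower over the handle, stopping above the mast.

>>> play_rows --increments '[[[-0.015, -0.002, -0.1, 0, 0, 0, 8], [-0.015, -0.002, -0.25, 0, 0, 0, 8], [-0.015, -0.002, -0.4, 0, 0, 0, 8], [-0.015, -0.002, -0.55, 0, 0, 0, 8], [-0.015, -0.002, -0.7, 0, 0, 0, 8], [-0.015, -0.002, -0.8, 0, 0, 0, 8], [-0.015, -0.002, -0.8, 0, 0, 0, 8], [-0.015, -0.002, -0.8, 0, 0, 0, 8]]]'

```text
t: 13.95
tool_pos: [0.436, -0.2405, 0.1512]
orientation: [-0.0, 0.994, -0.105, -0.0]
contact_force: [0.3, -0.7, -1.6]
gripper_width: 0.013
grasp_force: 59.8
```

```bash
python3 - <<'E'
from h import *
st(); s=sensors.get_state(); z=s["tool_pos"][2]
p=optics.read_camera("wrist"); img=p["image"]; cv2.imwrite("pics/w10.png",img); np.savez("w10.npz",**{k:p[k] for k in("K","k1","R","t")})
c=np.array(s["tool_pos"][:2])+[.0739,-.0158]; print("exp centre",c)
g=cv2.GaussianBlur(img.max(axis=2),(3,3),0)
for zz in (z-.011,z+.023,.186): print("axis px",zz,proj(p,[*c,zz]).round(1))
for th in (55,65): 
    b,m=fit(p,img,(.511,-.2565),th); yy,xx=np.nonzero(m);print(th,m.sum(),b.fun,b.x.round(4),np.degrees(b.x[2]),xx.min(),xx.max(),yy.min(),yy.max())
print(p["image"].max(axis=2)[30:170:6,262:378:5])
E
```

```text
{'t': 13.95, 'q': [-0.5724, -0.1869, 1.6396, 0.0, 1.6889, 1.2083], 'tool_pos': [0.436, -0.2405, 0.1512], 'orientation': [-0.0, 0.9945, -0.1048, -0.0], 'contact_force': [0.2876, -0.6745, -1.6189], 'gripper_width': 0.013, 'grasp_force': 59.8392}
exp centre [ 0.50991774 -0.25630878]
axis px 0.14024635208015862 [318.3  96.1]
axis px 0.17424635208015862 [318.1 102.5]
axis px 0.186 [318.  105.6]
55 2796 -0.7935245668844079 [ 0.5105 -0.2562  0.1612] 9.2388621798765 281 355 68 133
65 3389 -0.948169014084507 [ 0.5104 -0.2563  0.152 ] 8.708224069601348 280 356 68 134
[[201 198 199 197 201 198 197 197 201 198 146 197 199 198 199 198 201 198
  198 200 198 196 201 200]
 [200 201 199 199 197 197 198 198 201 200 200 198 197 197 198 200 197 200
  200 201 200 200 200 200]
 [200 200 199 199 201 199 201 200 199 199 199 201 200 201 200 198 200 200
  199 202 197 198 199 197]
 [199 199 201 197 199 200 200 199 199 199 188 186 184 195 198 198 201 198
  198 201 200 200 200 199]
 [199 200 201 199 198 199 197 151  88  82  86  82  83  77  80  97 192 202
  200 199 200 199 200 199]
 [200 200 200 200 199 179  83 1
[... 1188 characters left out ...]
01 199 200 188  87  88  45  25  53  86  86  87  85  89  84  80  85
  104 198 203 199 200 198]
 [198 201 200 198 201 197  97  84  83  85  82  82  87  85  83  82  83 152
  199 201 197 200 198 198]
 [201 201 200 200 199 201 202 187 119  87  84  87  84  84  99 150 196 198
  198 200 200 200 202 200]
 [167 143 197 199 201 199 199 202 201 200 200 200 200 198 199 200 201 199
  200 200 200 200 201 199]
 [124 126 124 164 140 195 196 199 200 200 200 202 199 200 203 200 201 202
  199 201 200 201 200 200]
 [128 125 128 125 127 124 125 141 194 198 200 200 201 199 199 201 200 198
  200 199 201 199 200 200]
 [126 125 123 126 123 124 125 129 127 124 138 189 192 201 199 201 201 201
  199 197 200 201 200 199]]
```

Handle fit (0.5104, −0.2563), tier centre about (0.5105, −0.2566): aligned. Lower past the mast's bevel slowly.

>>> play_rows --increments '[[[0, 0, -0.05, 0, 0, 0, 8], [0, 0, -0.1, 0, 0, 0, 8], [0, 0, -0.15, 0, 0, 0, 8], [0, 0, -0.2, 0, 0, 0, 8], [0, 0, -0.25, 0, 0, 0, 8], [0, 0, -0.3, 0, 0, 0, 8], [0, 0, -0.35, 0, 0, 0, 8], [0, 0, -0.35, 0, 0, 0, 8]]]'

```text
t: 14.8
tool_pos: [0.4356, -0.2403, 0.1151]
orientation: [-0.0, 0.994, -0.105, -0.001]
contact_force: [-0.5, -0.4, -1.3]
gripper_width: 0.0125
grasp_force: 59.8
```

>>> play_rows --increments '[[[0, 0, -0.05, 0, 0, 0, 8], [0, 0, -0.1, 0, 0, 0, 8], [0, 0, -0.15, 0, 0, 0, 8], [0, 0, -0.19, 0, 0, 0, 8], [0, 0, -0.21, 0, 0, 0, 8], [0, 0, -0.21, 0, 0, 0, 8], [0, 0, -0.21, 0, 0, 0, 8]]]'

```text
t: 15.5
tool_pos: [0.4361, -0.2405, 0.0953]
orientation: [0.0, 0.994, -0.105, 0.0]
contact_force: [0.7, -0.4, -0.8]
gripper_width: 0.0126
grasp_force: 59.8
```

>>> play_rows --increments '[[[0, 0, -0.01, 0, 0, 0, 8], [0, 0, -0.02, 0, 0, 0, 8], [0, 0, -0.03, 0, 0, 0, 8], [0, 0, -0.03, 0, 0, 0, 8]]]'

```text
t: 15.9
tool_pos: [0.4359, -0.2405, 0.092]
orientation: [-0.0, 0.994, -0.105, -0.0]
contact_force: [-0.1, -0.4, 0.4]
gripper_width: 0.0129
grasp_force: 59.8
```

>>> play_rows --increments '[[[0, 0, -0.01, 0, 0, 0, 8], [0, 0, -0.02, 0, 0, 0, 8], [0, 0, -0.02, 0, 0, 0, 8]]]'

```text
t: 16.2
tool_pos: [0.436, -0.2406, 0.0912]
orientation: [0.0, 0.994, -0.105, 0.0]
contact_force: [-2.3, 1.0, 4.6]
gripper_width: 0.0126
grasp_force: 60.6
```

Contact felt at the seated height. Let go.

>>> play_rows --increments '[[[0, 0, 0, 0, 0, 0, 20], [0, 0, 0, 0, 0, 0, 30], [0, 0, 0, 0, 0, 0, 35], [0, 0, 0, 0, 0, 0, 35]]]'

```text
t: 16.6
tool_pos: [0.436, -0.2405, 0.09]
orientation: [-0.0, 0.994, -0.105, -0.0]
contact_force: [0.4, 0.7, -0.0]
gripper_width: 0.0351
grasp_force: 0.0
```

>>> play_rows --increments '[[[0, 0, 0.2, 0, 0, 0, 35], [0, 0, 0.4, 0, 0, 0, 35], [0, 0, 0.8, 0, 0, 0, 35], [0, 0, 1.0, 0, 0, 0, 35], [0, 0, 1.0, 0, 0, 0, 35]]]'

```text
t: 17.1
tool_pos: [0.4373, -0.2413, 0.1943]
orientation: [0.002, 0.994, -0.105, 0.003]
contact_force: [0.8, -0.3, -0.6]
gripper_width: 0.0352
grasp_force: 0.0
```

```bash
python3 - <<'E'
from h import *
st(); s=sensors.get_state(); z=s["tool_pos"][2]
p=optics.read_camera("wrist"); img=p["image"]; cv2.imwrite("pics/w11.png",img)
rim(p,np.array([.5105,-.256]),.110)
for th in (50,60): 
    b,m=fit(p,img,(.511,-.2565),th); print(th,m.sum(),b.fun,b.x.round(4),np.degrees(b.x[2]))
E
```

```text
{'t': 17.1, 'q': [-0.5724, -0.191, 1.5674, 0.0001, 1.7583, 1.2084], 'tool_pos': [0.4373, -0.2413, 0.1943], 'orientation': [0.0015, 0.9945, -0.1048, 0.0031], 'contact_force': [0.7611, -0.2923, -0.615], 'gripper_width': 0.0352, 'grasp_force': 0.0}
  rim 0.9 3226 [ -815.4765 -1094.0867  1364.8019]
  rim 0.69 29211 [ 0.51   -0.2565  0.0616]
  rim 0.4 270 [ 0.4344 -0.2632  0.0334]
50 6 -0.003232758620689655 [ 0.5066 -0.2583 -1.0093] -57.82857218183559
60 1719 -0.8859060402684564 [ 0.5107 -0.2564 -3.0236] -173.23946427912298
```

The tier is seated on axis (rim radius 61.6 mm at z=0.110). Now rise, turn to the handle's x axis and go above it.

>>> play_rows --increments '[[[0, 0, 0.4, 0, 0, 0.09, 60], [0, 0, 0.5, 0, 0, 0.18, 60], [0, 0, 0.5, 0, 0, 0.27, 60], [0.1, 0, 0.5, 0, 0, 0.36, 60], [0.2, 0, 0.5, 0, 0, 0.45, 60], [0.3, 0, 0.5, 0, 0, 0.54, 60], [0.4, 0, 0.5, 0, 0, 0.63, 60], [0.5, -0.05, 0.5, 0, 0, 0.72, 60], [0.6, -0.1, 0.5, 0, 0, 0.81, 60], [0.74, -0.16, 0.5, 0, 0, 0.9, 60]]]'

```text
t: 18.2
tool_pos: [0.5098, -0.2564, 0.2378]
orientation: [-0.002, 0.823, 0.569, -0.001]
contact_force: [0.1, -0.1, -0.5]
gripper_width: 0.0599
grasp_force: 0.0
```

>>> play_rows --increments '[[[0, 0, 0, 0, 0, 0.09, 60], [0, 0, 0, 0, 0, 0.18, 60], [0, 0, 0, 0, 0, 0.27, 60], [0, 0, 0, 0, 0, 0.328, 60], [0, 0, 0, 0, 0, 0.328, 60], [0, 0, 0, 0, 0, 0.328, 60]]]'

```text
t: 18.8
tool_pos: [0.5097, -0.2563, 0.2386]
orientation: [-0.001, 0.654, 0.757, -0.0]
contact_force: [-0.3, 0.0, -0.3]
gripper_width: 0.0601
grasp_force: 0.0
```

```bash
python3 - <<'E'
from h import *
st(); s=sensors.get_state(); q=s["orientation"]
print("tool y deg",np.degrees(2*np.arctan2(q[2],q[1]))-90)
p=optics.read_camera("wrist"); img=p["image"]; cv2.imwrite("pics/w12.png",img)
for th in (50,60,70): 
    b,m=fit(p,img,(.511,-.2565),th); print(th,m.sum(),b.fun,b.x.round(4),np.degrees(b.x[2]))
E
```

```text
{'t': 18.8, 'q': [-0.5256, 0.0154, 1.2945, -0.0, 1.8341, -0.6712], 'tool_pos': [0.5097, -0.2563, 0.2386], 'orientation': [-0.0012, 0.6538, 0.7567, -0.0002], 'contact_force': [-0.345, 0.0137, -0.2761], 'gripper_width': 0.0601, 'grasp_force': 0.0}
tool y deg 8.341632982395112
50 1441 -0.8890298034242232 [ 0.5111 -0.2546  0.205 ] 11.747154691028879
60 1733 -0.8377168438724119 [ 0.5103 -0.2527  0.148 ] 8.477516436584017
70 1884 -0.7861538461538462 [ 0.5103 -0.2523 -0.038 ] -2.1759344604718365
```

Aligned. Descend and squeeze the button.

>>> play_rows --increments '[[[0.01, 0.005, -0.2, 0, 0, 0, 60], [0.01, 0.005, -0.4, 0, 0, 0, 60], [0.01, 0.005, -0.6, 0, 0, 0, 60], [0.01, 0.005, -0.8, 0, 0, 0, 60], [0.01, 0.005, -0.95, 0, 0, 0, 60], [0.01, 0.005, -1.0, 0, 0, 0, 60], [0.01, 0.005, -1.0, 0, 0, 0, 60]]]'

```text
t: 19.55
tool_pos: [0.5107, -0.2558, 0.1394]
orientation: [-0.001, 0.653, 0.757, -0.0]
contact_force: [0.2, -0.9, 0.7]
gripper_width: 0.0602
grasp_force: 0.0
```

>>> play_rows --increments '[[[0, 0, -0.03, 0, 0, 0, 45], [0, 0, -0.03, 0, 0, 0, 30], [0, 0, -0.03, 0, 0, 0, 10], [0, 0, -0.03, 0, 0, 0, 10], [0, 0, -0.03, 0, 0, 0, 10], [0, 0, -0.03, 0, 0, 0, 10], [0, 0, -0.03, 0, 0, 0, 10]]]'

```text
t: 20.25
tool_pos: [0.5106, -0.2563, 0.1381]
orientation: [0.0, 0.653, 0.757, -0.0]
contact_force: [-5.4, 0.2, 4.4]
gripper_width: 0.0155
grasp_force: 60.4
```

```bash
python3 - <<'E'
from h import *
st()
E
```

```text
{'t': 20.25, 'q': [-0.5243, 0.0152, 1.4722, -0.0008, 1.654, -0.6721], 'tool_pos': [0.5106, -0.2563, 0.1381], 'orientation': [0.0002, 0.653, 0.7574, -0.0004], 'contact_force': [-5.3927, 0.2315, 4.3553], 'gripper_width': 0.0155, 'grasp_force': 60.3985}
```

>>> play_rows --increments '[[[0, 0, 0.05, 0, 0, 0, 10], [0, 0, 0.1, 0, 0, 0, 10], [0, 0, 0.15, 0, 0, 0, 10], [0, 0, 0.2, 0, 0, 0, 10], [0, 0, 0.2, 0, 0, 0, 10], [0, 0, 0.2, 0, 0, 0, 10]]]'

```text
t: 20.85
tool_pos: [0.5109, -0.2561, 0.1578]
orientation: [0.0, 0.653, 0.757, -0.0]
contact_force: [-4.3, -1.4, 1.9]
gripper_width: 0.0154
grasp_force: 60.0
```

```bash
python3 - <<'E'
from h import *
st()
p=optics.read_camera("wrist"); rim(p,np.array([.5105,-.256]),.110)
p=optics.read_camera("scene"); rim(p,np.array([.5105,-.256]),.110)
E
```

```text
{'t': 20.85, 'q': [-0.524, 0.0117, 1.4409, -0.0003, 1.6886, -0.6721], 'tool_pos': [0.5109, -0.2561, 0.1578], 'orientation': [0.0002, 0.6529, 0.7575, -0.0001], 'contact_force': [-4.3406, -1.3626, 1.8886], 'gripper_width': 0.0154, 'grasp_force': 60.0286}
  rim 0.64 26130 [ 0.5092 -0.2526  0.0598]
  rim 0.98 1009 [0.4409 0.1542 0.0617]
  rim 0.61 1131 [ 0.526  -0.2512  0.0627]
```

The vertical force stays far below the caddy's weight, so the handle is sliding. Draw on to the second stop.

>>> play_rows --increments '[[[0, 0, 0.08, 0, 0, 0, 10], [0, 0, 0.16, 0, 0, 0, 10], [0, 0, 0.24, 0, 0, 0, 10], [0, 0, 0.32, 0, 0, 0, 10], [0, 0, 0.4, 0, 0, 0, 10], [0, 0, 0.46, 0, 0, 0, 10], [0, 0, 0.49, 0, 0, 0, 10], [0, 0, 0.51, 0, 0, 0, 10], [0, 0, 0.51, 0, 0, 0, 10]]]'

```text
t: 21.95
tool_pos: [0.5113, -0.2555, 0.2081]
orientation: [-0.0, 0.653, 0.758, 0.001]
contact_force: [-2.5, 0.2, -2.5]
gripper_width: 0.0152
grasp_force: 59.9
```

>>> play_rows --increments '[[[0, 0, 0.02, 0, 0, 0, 10], [0, 0, 0.04, 0, 0, 0, 10], [0, 0, 0.05, 0, 0, 0, 10], [0, 0, 0.05, 0, 0, 0, 10]]]'

```text
t: 22.35
tool_pos: [0.511, -0.2559, 0.2127]
orientation: [-0.0, 0.653, 0.758, 0.0]
contact_force: [0.0, 0.1, -7.8]
gripper_width: 0.0152
grasp_force: 58.9
```

At the stop, and the force now shows the caddy's weight. Lift.

>>> play_rows --increments '[[[0, 0, 0.05, 0, 0, 0, 10], [0, 0, 0.1, 0, 0, 0, 10], [0, 0, 0.16, 0, 0, 0, 10], [0, 0, 0.22, 0, 0, 0, 10], [0, 0, 0.28, 0, 0, 0, 10], [0, 0, 0.34, 0, 0, 0, 10], [0, 0, 0.38, 0, 0, 0, 10], [0, 0, 0.4, 0, 0, 0, 10], [0, 0, 0.4, 0, 0, 0, 10], [0, 0, 0.4, 0, 0, 0, 10]]]'

```text
t: 23.35
tool_pos: [0.5109, -0.256, 0.2529]
orientation: [-0.0, 0.653, 0.757, -0.0]
contact_force: [-0.3, -0.3, -8.3]
gripper_width: 0.0151
grasp_force: 59.0
```

>>> play_rows --increments '[[[0, 0, 0, 0, 0, 0, 10], [0, 0, 0, 0, 0, 0, 10], [0, 0, 0, 0, 0, 0, 10], [0, 0, 0, 0, 0, 0, 10], [0, 0, 0, 0, 0, 0, 10]]]'

```text
t: 23.85
tool_pos: [0.511, -0.256, 0.2532]
orientation: [-0.0, 0.653, 0.758, 0.0]
contact_force: [-0.1, 0.2, -8.5]
gripper_width: 0.0155
grasp_force: 59.0
```

```bash
python3 - <<'E'
from h import *
st()
p=optics.read_camera("wrist"); cv2.imwrite("pics/w13.png",p["image"])
for z in (.11,.15): print(z); rim(p,np.array([.5105,-.256]),z)
p=optics.read_camera("scene"); cv2.imwrite("pics/s2.png",p["image"])
for l in ("caddy","tier_low"):
    for d in recognise(l,p)[:1]: print(l,d["conf"],(np.array(d["bbox"])*[640,400,640,400]).round())
for z in (0,.04): print([proj(p,[.5105+a,-.256+b,z]).round().tolist() for a,b in ((0,-.08),(0,.08),(.08,0))])
E
```

```text
{'t': 23.85, 'q': [-0.5239, 0.02, 1.2641, 0.0, 1.8576, -0.6721], 'tool_pos': [0.511, -0.256, 0.2532], 'orientation': [-0.0, 0.6528, 0.7575, 0.0], 'contact_force': [-0.1482, 0.1768, -8.5263], 'gripper_width': 0.0155, 'grasp_force': 58.9589}
0.11
  rim 0.79 18970 [ 0.5117 -0.2675  0.0709]
0.15
  rim 0.79 18970 [ 0.5098 -0.2542  0.0609]
caddy 0.59 [259. 160. 269. 183.]
tier_low 0.91 [245. 186. 295. 221.]
[[242.0, 210.0], [294.0, 212.0], [265.0, 232.0]]
[[241.0, 202.0], [293.0, 204.0], [264.0, 224.0]]
```

```bash
python3 -c "
from h import *
print(r.close_job()); st()"
```

```text
the job is handed in; nothing more can be done
None
the job is handed in; nothing more can be done
```

I handed the job in with the smallest tier seated on the other two, the handle drawn out to its second stop, and the caddy held still about 4 cm above the table; the hand-in call returned no verdict.

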